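# Open the double-latched hood of a bench tape machine to reach its spent roll

### The job

Open the hood of the tape machine so that its spent roll can be changed. Turn the wing knob on the hood a quarter turn, then lift the hood by it a little until the hidden safety hook stops it, ease it back down a few millimetres so that the hook hangs free, and feel for the hook under the hood's raised front edge and push it back while you raise the hood past it. Never force the hood against its hook or bend the hook, swing the hood fully open so that it stands up by itself, and leave the things lying round the machine where they are.

Things in the scene. Friction and masses are not known exactly. Their poses are not given: they have to be found in the camera images.
- machine: bench tape machine, fixed grey sheet-metal housing 210 (x) x 240 (y) x 120 mm high, open under its hood. Origin: centre of its underside. x points from the front (blade bar, apron, keys; faces the robot) to the rear hinge, y left, z up. Front wall outer face at x = -105 mm; nothing sticks out of it above z = 70 mm
- hood (a joint): hood angle, rad: 0 shut, grows as its front edge rises, stop at 1.2. A grey sheet lid, 252 mm wide, 217 deep, 0.4 kg, hinged at the rear; its top face lies 6 mm above the hinge line. Stiff hinges: it stays at any angle; lifting takes about 6 N at the front edge, easing it down about 1.5 N. With the wing knob open it rises freely to about 0.36 (front edge up 70 mm), where the hook stops it
- hood_hinge (a point): middle of the hood's hinge line (axis along the machine's y), at (100, 0, 120) mm in the machine's frame
- hood_lip (a point): middle of the lower edge of the hood's front skirt (2.5 mm sheet, 252 mm wide); moves with the hood; 208.75 mm in front of the hinge line and 8.5 mm below it when shut, where it stands 4 mm in front of the front wall. At a hood angle of 0.32 it is some 57 mm above the wall top: room for closed fingers tilted 30 to 45 degrees to reach 20 mm in under it and, later, to lift by it
- wall_top (a point): middle of the front wall's outer top edge, at (-105, 0, 120) mm in the machine's frame. The wall's top is bent inward into a flange 11 mm deep with its edge turned down 6 mm. The hook comes down behind it, set anywhere within 42 mm either side of the middle: where has to be felt. With the hood at 0.30 to 0.36 its strip is 13 to 17 mm behind the wall's outer face, in the gap above the wall
- wing (a joint): angle of the wing knob (primary latch), rad: 0 latched, the wing lying across the hood, along the machine's y; it turns clockwise seen from above, up to 1.57, where the wing lies fore and aft. Its cam lets go from about 0.9 on; turn it past 1.1. It starts between 0 and 0.25 and stays where it is left (friction 0.08 N m)
- wing_grip (a point): on the wing knob's axis, mid-height of its wing, 129 mm in front of the hinge line and 27 mm above it when shut. The wing is a black bar 12 mm thick, 46 mm long, 24 mm high, its underside 9 mm above the hood's top face; pinch it from above to turn it and to lift the hood
- hook (a joint): swing of the hidden safety hook, rad: 0 at rest, grows as it is pushed back (to the machine's +x), stop at 0.32. A steel strip 18 mm wide, hanging 67 mm from a pivot close under the hood, its foot bent forward under the wall's flange. Pushed 28 mm below its pivot, the spring gives 2 N at once, 4.5 N at 0.2 rad (6 mm of push). It bends above 16 N of push or if the hood pulls on it with over 25 N
- flange_edge (a point): middle of the lower inner edge of the wall's flange, at (-94, 0, 114) mm in the machine's frame. With the hood pulled up (0.36) the hook's foot, turned up 6 mm, grips this edge from below: it cannot swing. With the hood eased down to 0.28 to 0.32 it hangs clear and can be pushed back; pushed 0.2 it misses the flange and the hood can rise; above a hood angle of 0.43 it is past and may be let go
- full_roll: full roll of tan packing tape lying flat on the table left of the machine, 94 mm across, 48 mm high, bystander; origin: centre of its underside
- marker: black marker pen lying in front of the machine, 133 mm long, 19 mm thick, bystander; origin: centre of its underside
- small_roll: small black roll of tape lying flat on the table right of the machine, 59 mm across, 19 mm high, bystander; origin: centre of its underside

How it is judged (in metres and radians):
On the way, in this order (a step that is already met when the one before it is completed fails the run):
1. the wing knob is turned open (at least 1.1 rad) (value of joint wing above 1.1 rad), for 0.2 s.
2. the hood is lifted a little, to between 0.22 and 0.38 rad, under its hook (value of joint hood between 0.22 and 0.38 rad), for 0.2 s.
3. the safety hook is pushed back at least 0.1 rad with the hood still at most 0.38 rad open (value of joint hook above 0.1 rad and value of joint hood below 0.38 rad), for 0.1 s.
At the end, for the whole second after the job is handed in: the hood stands open by itself at 1.0 rad or more, at rest, and the hook hangs at rest again (below 0.1 rad) (value of joint hood above 1 rad and velocity of joint hood between -0.05 and 0.05 rad/s and value of joint hook below 0.1 rad); the robot touches nothing.
It fails at once if the safety hook is pushed with more than 16 N by the fingers or the arm (contact force between any of the arm, the fingers and hook above 16 N).
It fails at once if the hood is forced against its hook with more than 25 N (contact force between hook and machine above 25 N).
It fails at once if a bystander (full roll, marker, small roll) is moved more than 30 mm (distance of any of full_roll, marker, small_roll from where it was at the start of the episode above 0.03 m).
It also fails if it takes over 72 s, if anything falls off the work surface, if the arm or the gripper's body presses on something with over 40 N, if the wrist force passes 120 N, or if a joint passes its speed limit or range.

### The arm

A 7-joint arm with a two-finger parallel gripper is mounted at the origin on a cart in front of the work surface, level with it; the furniture and walls round the work are solid. World frame = base frame: x ahead of the robot, y to its left, z up, the work surface at z = 0. Lengths are in mm, angles in rad, forces in N, time in s.
With the tool pointing down it reaches from about 400 to 875 mm from the base axis. Payload 4.4 kg.
Tool frame: the origin (TCP) lies at the very end of the fingers, on their centre line; the grasp point (between the pads) lies ctrl.grip_point_offset behind it (ctrl.grip_point_offset is the distance from the TCP to the grasp point, in mm); z points along the fingers, y is the line along which they close (so a half turn about z gives the same grasp; the last joint's range is limited). The gripper opens to 85 mm and grips with 20 to 120 N. Pads are 22 mm wide; open, the fingers measure 114 mm over their backs; the gripper's body (76 mm by 85 mm) begins 54 mm behind the grasp point. The pads swing forward as they close: fully open they stand 13 mm farther back than shut.
Start: joints at [-1.341, 0.628, 0.038, 1.517, -0.027, 0.996, -0.02], TCP at [189.454, 621.792, 231.313] pointing down, gripper open.
Joint ranges: [-3.06, 3.06], [-0.37, 2.12], [-1.25, 1.32], [0.18, 2.47], [-1.1, 4.24], [0.23, 1.98], [-2.94, 2.94]. Speed limits (rad/s): [2.57, 2.57, 3.14, 3.14, 3.14, 3.14, 3.14].

### API

Orientations are given as [roll, pitch, yaw] about the fixed x, y, z axes, in that order (R = Rz(yaw) Ry(pitch) Rx(roll)).
In Python, from cell import read_state, cams, ctrl, models gives the robot as it stands. The module is installed in compiled form; this text tells all that it offers.
- The arm moves only by the shell command python3 -m creep, which reads ROWS from standard input. ROWS is a JSON list that holds a single list of rows (three levels of brackets), with 1 to 12 rows, each of 7 numbers: dx, dy, dz in mm, then a rotation vector rx, ry, rz in rad, then the finger opening in mm; each row shifts and turns the commanded pose from where the row before left it, along the tool's axes as they then stand; what a row does not reach is not made up. A row lasts 1/10 s, in which the tool goes at most 50 mm and 0.15 rad, less where a joint would pass 70% of its speed; a pose out of reach is approached as far as the arm can. The fingers move at their own pace and stop on an object; the grip force is fixed at half the most. Time passes only in rows, so rows that do not move let the fingers close. It prints the time, the measured TCP pose, the force, the opening and the grip force at its end. Input that does not fit is refused with a message, and nothing moves.
- read_state(): the state, without advancing time (a new reading comes with each control period).
- cams.get_image(name): name is "scene" or "side" or "wrist"; returns (picture, depth): 384x512x3 uint8, blue, green, red; 384x512 float32, mm along the optical axis (not along the pixel's ray), 0 where there is no reading.
- cams.calibration(name): a dict with "fx", "fy", "cx", "cy" (pixels), "rvec" (rotation vector, rad) and "tvec" (3), from world to camera coordinates, as OpenCV has them; the wrist camera has in their place "hand_eye" (4x4, takes a point from camera to tool coordinates, whose origin is the TCP and whose axes are the flange's). Camera axes: x right, y down, z forward; pixel columns grow to the right and rows downward; lengths in mm; the calibration is good to about 2 mm. A picture is of the moment at which its call begins: read the wrist's pose just before it. calibration takes no time and is no camera call.
- ctrl.finish_job(): hands the job in; it is judged then, once.
Trained networks look in the newest picture that a camera, given by its name, has taken for a name from the list of things; names that differ only in an ending like _2 or _b are one class to them, and where a whole thing is asked for, a point or a joint stands for the part that bears it (a point fixed in the world has none). Each returns a list of dicts, best first, with "confidence" (0 to 1); they miss things now and then, are a little off and sometimes report something else, mostly with a low value. They report only what shows in the picture. A call takes as long as a camera call.
- models.search_frame(thing, camera): "extent" ([left, top, right, bottom] in pixels, round what is visible of it).
- models.mark_of(thing, camera): "position" ([column, row] in pixels: a listed point, or the origin of a listed thing).
The state is a dict: "clock": time; "qpos": joint angles; "qd": joint speeds; "tau": joint torques, N m; "eef_pos": TCP position; "tool_rot": TCP orientation; "force": force on the tool from outside, world axes, zero at the start; "torque": the same for the moment, N m; "width": finger opening in mm; "gripper_force": force on a finger pad.
Only numpy, scipy, OpenCV 4.12 (cv2) and the standard library are available. Lean on these libraries where they do the work, as an engineer would, in place of code of your own. Each camera call takes 0.05 s, during which the arm holds its last target. There are 200 camera calls.

## Working session

There is one attempt and no reset: what is moved stays moved. The work goes in short steps, Python scripts to look and compute and a shell command to move; the robot and the scene stay as the last step left them, time stands still between calls to the robot, and variables do not carry over. Pictures are saved under pics/ and viewed, at most 10 in all, crops included, and the job is handed in when it is done.

```bash
mkdir -p pics
cat > h.py <<'E'
import numpy as np, cv2
from scipy.spatial.transform import Rotation as R
from cell import read_state, cams, ctrl, models
def cal(n):
    c=cams.calibration(n)
    K=np.array([[c['fx'],0,c['cx']],[0,c['fy'],c['cy']],[0,0,1]])
    if 'rvec' in c:
        Rm=cv2.Rodrigues(np.array(c['rvec'],float))[0]; t=np.array(c['tvec'],float).ravel()
    else:
        s=read_state(); T=np.eye(4); T[:3,:3]=R.from_euler('xyz',s['tool_rot']).as_matrix(); T[:3,3]=s['eef_pos']
        M=np.linalg.inv(T@np.array(c['hand_eye'])); Rm=M[:3,:3]; t=M[:3,3]
    return K,Rm,t
def ray(n,uv,C=None):
    K,Rm,t=C or cal(n); d=Rm.T@np.linalg.inv(K)@np.array([uv[0],uv[1],1.]); return -Rm.T@t,d
def back(n,uv,z,C=None):
    o,d=ray(n,uv,C); return o+d*z
def tri(rs):
    A=0;b=0
    for o,d in rs:
        d=d/np.linalg.norm(d);P=np.eye(3)-np.outer(d,d);A=A+P;b=b+P@o
    return np.linalg.solve(A,b)
def proj(n,p,C=None):
    K,Rm,t=C or cal(n); q=K@(Rm@np.asarray(p,float)+t); return q[:2]/q[2]
E
python3 - <<'E'
from h import *
np.set_printoptions(precision=1,suppress=True)
s=read_state();print(s['eef_pos'],s['tool_rot'],ctrl.grip_point_offset,s['clock'])
ims=[]
pts={}
for n in ['scene','side','wrist']:
    C=cal(n); im,d=cams.get_image(n); ims.append(im); np.savez('v_'+n,im=im,d=d)
    print(n,'cam at',-C[1].T@C[2])
    for th in ['machine','wing_grip','hood_lip','hood_hinge','wall_top','full_roll','marker','small_roll']:
        m=models.mark_of(th,n)
        if m:
            u=m[0]['position'];z=d[min(383,max(0,int(u[1]))),min(511,max(0,int(u[0])))]
            pts.setdefault(th,[]).append(ray(n,u,C))
            print(th,round(m[0]['confidence'],2),np.array(u),z,back(n,u,z,C))
for k,v in pts.items():
    if len(v)>1: print(k,'tri',tri(v))
cv2.imwrite('pics/a.png',cv2.resize(np.hstack(ims[:2]),(800,300)))
E
```

```text
[189.2 621.2 230.4] [-3.1  0.   2.8] 18.700000000000003 0.0
scene cam at [ -57.1 -972.6  685.6]
machine 0.87 [285.6 232.1] 1214.6158 [511.8 -80.1  78.2]
wing_grip 0.6 [280.5 190.2] 1299.2151 [561.7  36.7 148.1]
hood_lip 0.96 [257.  204.8] 1283.7792 [485.8  41.5 114.5]
hood_hinge 0.93 [314.8 190.6] 1366.1954 [687.2  36.9 121.2]
wall_top 0.77 [260.8 204.5] 1270.6411 [490.1  26.2 121.3]
full_roll 0.62 [219.6 189.1] 1604.832 [512.2 382.8  21.2]
marker 0.54 [198.  210.7] 1462.9718 [384.9 270.1  13.2]
small_roll 0.64 [293.5 290. ] 1076.7179 [ 437.3 -245.    18.7]
side cam at [ 359.4 1187.7  583.3]
machine 0.65 [247.8 216.7] 1167.22 [575.8 162.2  65.8]
wing_grip 0.71 [255.2 167.6] 1223.6737 [573.2  57.7 158.9]
hood_lip 0.73 [284.8 184. ] 1203.467 [492.   80.3 125.3]
hood_hinge 0.57 [208.4 182. ] 1227.2898 [694.   90.5 125.5]
wall_top 0.56 [283.6 178. ] 1244.6373 [500.5  36.5 124.4]
full_roll 0.82 [252.6 305.2] 893.0094 [507.7 469.4  31.2]
marker 0.85 [322.3 268.8] 1030.1998 [381.9 300.6  16.9]
small_roll 0.73 [307.5 186.9] 1483.042 [ 450.9 -185.6    8.8]
wrist cam at [108.9 646.3 373.5]
machine tri [595.5  40.7  -0.3]
wing_grip tri [571.1  43.1 148.7]
hood_lip tri [493.2  50.2 111. ]
hood_hinge tri [703.2  57.3 110.7]
wall_top tri [497.4  32.4 120. ]
full_roll tri [522.8 422.9  -0.9]
marker tri [385.6 281.7   6.3]
small_roll tri [ 453.8 -219.5   -5. ]
```

View pics/a.png

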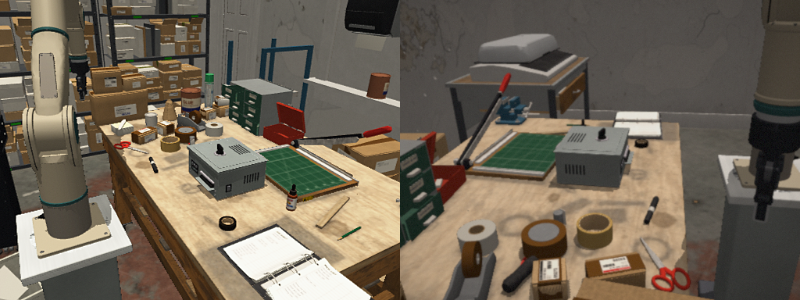

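The scene shows the grey machine at about (228,168) left and (590,158) right, with the black wing knob on top. I'll get the yaw from the hood's top face in the depth pictures.

Run:
```python
from h import *
np.set_printoptions(precision=2,suppress=True)
for n in ['scene','side']:
    C=cal(n); K,Rm,t=C; d=np.load(f'v_{n}.npz')['d'].astype(float)
    v,u=np.mgrid[:384,:512]
    pc=np.stack([(u-K[0,2])/K[0,0]*d,(v-K[1,2])/K[1,1]*d,d],-1).reshape(-1,3)
    w=((pc-t)@Rm); w=w[d.ravel()>0]
    g=w[(abs(w[:,0]-590)<190)&(abs(w[:,1]-43)<190)]
    top=g[(g[:,2]>121)&(g[:,2]<131)]
    top=top[np.all(abs(top[:,:2]-np.median(top[:,:2],0))<170,1)]
    r=cv2.minAreaRect(top[:,:2].astype(np.float32)); print(n,len(top),np.median(top[:,2]),r, np.percentile(top[:,:2],[.5,99.5],axis=0))
    wg=g[(g[:,2]>141)&(g[:,2]<162)&(abs(g[:,0]-571)<45)&(abs(g[:,1]-43)<45)]
    print('wing',len(wg),wg.min(0),wg.max(0),wg.mean(0))
    if len(wg)>5: print(cv2.minAreaRect(wg[:,:2].astype(np.float32)))
```

```text
scene 2528 124.86622914416033 ((594.6275634765625, 40.37419891357422), (257.5000305175781, 220.80601501464844), 89.7213134765625) [[485.31 -86.79]
 [703.19 165.88]]
wing 64 [556.37  16.15 141.03] [573.37  61.62 160.12] [563.41  34.91 151.94]
((565.1950073242188, 39.02198791503906), (45.3454704284668, 11.980572700500488), 81.99302673339844)
side 2800 126.55780095873112 ((597.9963989257812, 43.353599548339844), (258.68994140625, 219.8355255126953), 89.619140625) [[488.67 -81.47]
 [705.07 171.02]]
wing 82 [559.96  22.3  141.5 ] [578.66  68.33 161.48] [567.8   49.92 152.73]
((568.2833251953125, 45.44970703125), (46.22206115722656, 12.817283630371094), 75.96725463867188)
```

```bash
cat >> h.py <<'E'
def go(p,rpy=None,s=None):
    "tool-axes shift to p, then rotvec (tool axes) to rpy"
    s=s or read_state(); R0=R.from_euler('xyz',s['tool_rot'])
    d=R0.inv().apply(np.array(p,float)-s['eef_pos'])
    rv=(R0.inv()*R.from_euler('xyz',rpy)).as_rotvec() if rpy is not None else 0
    np.set_printoptions(precision=3,suppress=True)
    print('now',np.array(s['eef_pos']),np.array(s['tool_rot']),'shift',d,'n50 %.1f'%(np.linalg.norm(d)/50),'rot',rv)
E
python3 - <<'E'
from h import *
import math
s=read_state(); print(s['tool_rot'])
# tool y at -10deg => x at 80 deg yaw, roll pi
go([569,42,260],[math.pi,0,math.radians(80)])
E
```

```text
[ 3.14153567e+00 -7.37874539e-05  2.84574533e+00]
now [189.451 621.818 231.329] [ 3.142 -0.     2.846] shift [-532.104 -443.968  -28.735] n50 13.9 rot [-0.    -0.     1.449]
```

```bash
echo '[[[-38,-31,-2,0,0,0,85],[-38,-31,-2,0,0,0,85],[-38,-31,-2,0,0,0,85],[-38,-31,-2,0,0,0,85],[-38,-31,-2,0,0,0,85],[-38,-31,-2,0,0,0,85],[-38,-31,-2,0,0,0,85],[-38,-31,-2,0,0,0,85],[-38,-31,-2,0,0,0,85],[-38,-31,-2,0,0,0,85],[-38,-31,-2,0,0,0,85],[-38,-31,-2,0,0,0,85]]]' | python3 -m creep; echo '[[[0,0,0,0,0,0.145,85],[0,0,0,0,0,0.145,85],[0,0,0,0,0,0.145,85],[0,0,0,0,0,0.145,85],[0,0,0,0,0,0.145,85],[0,0,0,0,0,0.145,85],[0,0,0,0,0,0.145,85],[0,0,0,0,0,0.145,85],[0,0,0,0,0,0.145,85],[0,0,0,0,0,0.145,85],[0,0,0,0,0,0,85]]]' | python3 -m creep
python3 - <<'E'
from h import *
import math
go([569,42,260],[math.pi,0,math.radians(80)])
E
```

```text
clock: 2.55
eef_pos: [518.2, 131.3, 255.7]
tool_rot: [3.141, 0.001, 2.846]
force: [0.8, 0.8, 0.6]
width: 84.9
gripper_force: 0.0
clock: 3.65
eef_pos: [517.2, 133.2, 255.3]
tool_rot: [3.141, 0.0, 1.396]
force: [-0.1, 0.5, -0.1]
width: 84.6
gripper_force: 0.0
now [517.199 133.195 255.303] [3.141 0.    1.396] shift [-80.775  66.899  -4.66 ] n50 2.1 rot [ 0.     0.    -0.001]
```

```bash
echo '[[[-27,22,-1,0,0,0,85],[-27,22,-1,0,0,0,85],[-27,22,-2,0,0,0,85],[0,0,0,0,0,0,85]]]' | python3 -m creep
cat > w.py <<'E'
from h import *
np.set_printoptions(precision=2,suppress=True)
C=cal('wrist'); K,Rm,t=C; im,d=cams.get_image('wrist'); d=d.astype(float)
v,u=np.mgrid[:384,:512]
pc=np.stack([(u-K[0,2])/K[0,0]*d,(v-K[1,2])/K[1,1]*d,d],-1).reshape(-1,3)
w=((pc-t)@Rm); w=w[d.ravel()>0]
wg=w[(w[:,2]>144)&(w[:,2]<164)&(abs(w[:,0]-569)<60)&(abs(w[:,1]-42)<60)]
print('wing',len(wg),wg.min(0),wg.max(0),cv2.minAreaRect(wg[:,:2].astype(np.float32)))
top=w[(w[:,2]>118)&(w[:,2]<134)&(abs(w[:,0]-590)<150)]
print('top z',np.median(top[:,2]),np.percentile(top[:,:2],[.5,99.5],axis=0))
for th in ['wing_grip','hood_lip','hood_hinge']:
    m=models.mark_of(th,'wrist')
    if m:
        uv=m[0]['position']; o,dd=ray('wrist',uv,C); Z={'wing_grip':147,'hood_lip':111,'hood_hinge':120}[th]
        print(th,m[0]['confidence'],uv,o+dd*(Z-o[2])/dd[2])
cv2.imwrite('pics/w1.png',im)
E
python3 w.py
```

```text
clock: 4.05
eef_pos: [570.2, 35.6, 260.1]
tool_rot: [3.138, 0.003, 1.392]
force: [-1.2, -0.5, -0.5]
width: 84.8
gripper_force: 0.0
wing 734 [560.26  20.14 144.7 ] [578.46  65.2  160.61] ((569.6050415039062, 42.76683044433594), (44.86617660522461, 11.251498222351074), 79.5401611328125)
top z 125.19008261078228 [[489.91 -81.46]
 [705.18 166.64]]
wing_grip 0.79 [254.6, 178.1] [569.11  44.71 147.  ]
hood_lip 0.65 [175.0, 183.3] [488.11  43.   111.  ]
hood_hinge 0.8 [392.6, 149.2] [698.55  41.45 120.  ]
```

View pics/w1.png

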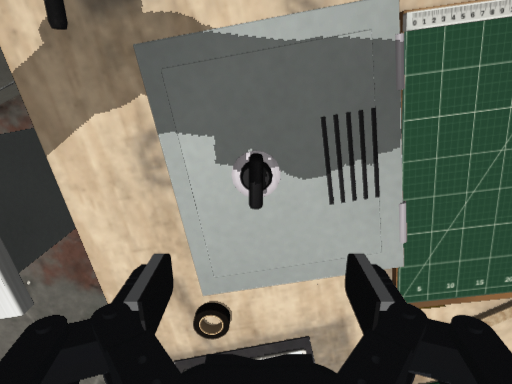

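Run:
```python
from h import *
import math
go([569.5,42.7,137.5],[math.pi,0,math.radians(79.5)])
```

```text
now [567.569  42.971 259.048] [-3.14  -0.001  1.399] shift [ -0.044   2.082 121.546] n50 2.4 rot [-0.001 -0.001  0.011]
```

```bash
echo '[[[0,1,40,0,0,0,45],[0,1,40,0,0,0,45],[0,0,25,0,0,0,45],[0,0,16,0,0,0,45],[0,0,0,0,0,0,45]]]' | python3 -m creep
echo '[[[0,0,0,0,0,0,0],[0,0,0,0,0,0,0],[0,0,0,0,0,0,0],[0,0,0,0,0,0,0],[0,0,0,0,0,0,0],[0,0,0,0,0,0,0]]]' | python3 -m creep
```

```text
clock: 4.75
eef_pos: [567.8, 43.2, 136.0]
tool_rot: [-3.136, 0.0, 1.399]
force: [0.3, 0.9, 0.8]
width: 44.8
gripper_force: 0.0
clock: 5.35
eef_pos: [569.4, 42.2, 139.7]
tool_rot: [-3.141, -0.001, 1.396]
force: [-3.9, 0.4, 5.6]
width: 10.8
gripper_force: 59.2
```

```bash
echo '[[[0,0,0,0,0,0.12,0],[0,0,0,0,0,0.12,0],[0,0,0,0,0,0.12,0],[0,0,0,0,0,0.12,0],[0,0,0,0,0,0.12,0],[0,0,0,0,0,0.12,0],[0,0,0,0,0,0.12,0],[0,0,0,0,0,0.12,0],[0,0,0,0,0,0.12,0],[0,0,0,0,0,0.12,0],[0,0,0,0,0,0.12,0],[0,0,0,0,0,0,0]]]' | python3 -m creep; echo '[[[0,0,0,0,0,0.04,0],[0,0,0,0,0,0,0],[0,0,0,0,0,0,0]]]' | python3 -m creep
python3 - <<'E'
from h import *
s=read_state();print(s['torque'],s['qpos'])
E
```

```text
clock: 6.55
eef_pos: [569.5, 42.0, 139.6]
tool_rot: [-3.14, 0.001, 0.074]
force: [-4.3, 1.0, 7.3]
width: 10.4
gripper_force: 59.5
clock: 6.85
eef_pos: [569.5, 42.0, 139.7]
tool_rot: [-3.14, 0.0, 0.036]
force: [-3.9, 0.9, 6.6]
width: 10.3
gripper_force: 59.3
[ 0.03894415  0.86955542 -0.0350145 ] [-0.58926497  0.76992246  0.78094132  1.84400858 -0.72247895  0.83827258
 -0.97223317]
```

```bash
cat > ang.py <<'E'
from h import *
s=read_state();p=np.array(s['eef_pos']);r=p-[698.5,42,120]
a0=np.arctan2(19.7,129);a=np.arctan2(r[2],-r[0])-a0
print('hood from pos %.3f from rot %.3f radius %.1f (130.5)'%(a,s['tool_rot'][1],np.hypot(r[0],r[2])),'F',np.round(s['force'],1),'t',s['clock'],'w',round(s['width'],1))
E
echo '[[[0.65,0,-3.85,0,-0.03,0,0],[0.65,0,-3.85,0,-0.03,0,0],[0.65,0,-3.85,0,-0.03,0,0],[0.65,0,-3.85,0,-0.03,0,0],[0,0,0,0,0,0,0]]]' | python3 -m creep; python3 ang.py
```

```text
clock: 7.35
eef_pos: [572.4, 42.0, 153.6]
tool_rot: [-3.141, 0.123, 0.037]
force: [-5.1, 0.4, -0.6]
width: 10.4
gripper_force: 60.5
hood from pos 0.109 from rot 0.123 radius 130.5 (130.5) F [-5.1  0.4 -0.6] t 7.35 w 10.4
```

```bash
echo '[[[0.65,0,-3.85,0,-0.03,0,0],[0.65,0,-3.85,0,-0.03,0,0],[0.65,0,-3.85,0,-0.03,0,0],[0.65,0,-3.85,0,-0.03,0,0],[0.65,0,-3.85,0,-0.03,0,0],[0.65,0,-3.85,0,-0.03,0,0],[0,0,0,0,0,0,0],[0,0,0,0,0,0,0]]]' | python3 -m creep; python3 ang.py;  echo '[[[0.2,0,-1.3,0,-0.01,0,0],[0,0,0,0,0,0,0]]]' | python3 -m creep; python3 ang.py
```

```text
clock: 8.15
eef_pos: [580.2, 41.9, 175.4]
tool_rot: [-3.14, 0.302, 0.036]
force: [-4.9, -1.0, -2.6]
width: 10.6
gripper_force: 60.1
hood from pos 0.287 from rot 0.302 radius 130.6 (130.5) F [-4.9 -1.  -2.6] t 8.15 w 10.6
clock: 8.35
eef_pos: [580.7, 42.0, 176.4]
tool_rot: [-3.141, 0.312, 0.036]
force: [-6.9, -1.5, -3.8]
width: 10.4
gripper_force: 59.9
hood from pos 0.295 from rot 0.312 radius 130.6 (130.5) F [-6.9 -1.5 -3.8] t 8.35 w 10.4
```

```bash
for i in 1; do echo '[[[0.2,0,-1.3,0,-0.01,0,0],[0.2,0,-1.3,0,-0.01,0,0],[0,0,0,0,0,0,0]]]' | python3 -m creep; done; python3 ang.py;  echo '[[[0.2,0,-1.3,0,-0.01,0,0],[0.2,0,-1.3,0,-0.01,0,0],[0,0,0,0,0,0,0]]]' | python3 -m creep >/dev/null; python3 ang.py; echo '[[[0.2,0,-1.3,0,-0.01,0,0],[0,0,0,0,0,0,0]]]' | python3 -m creep >/dev/null; python3 ang.py
```

```text
clock: 8.65
eef_pos: [581.8, 42.0, 178.7]
tool_rot: [-3.141, 0.333, 0.036]
force: [-6.1, -1.8, -5.1]
width: 10.4
gripper_force: 59.9
hood from pos 0.315 from rot 0.333 radius 130.6 (130.5) F [-6.1 -1.8 -5.1] t 8.65 w 10.4
hood from pos 0.335 from rot 0.353 radius 130.6 (130.5) F [-5.8 -0.9 -3.9] t 8.95 w 10.6
hood from pos 0.345 from rot 0.363 radius 130.6 (130.5) F [-6.6 -1.5 -3.7] t 9.15 w 10.5
```

```bash
echo '[[[0.1,0,-0.7,0,-0.005,0,0],[0,0,0,0,0,0,0]]]' | python3 -m creep >/dev/null; python3 ang.py;  echo '[[[0.1,0,-0.7,0,-0.005,0,0],[0,0,0,0,0,0,0]]]' | python3 -m creep >/dev/null; python3 ang.py
```

```text
hood from pos 0.350 from rot 0.368 radius 130.6 (130.5) F [-6.7 -0.7 -4.4] t 9.35 w 10.3
hood from pos 0.355 from rot 0.373 radius 130.6 (130.5) F [-5.  -1.9 -5.2] t 9.55 w 10.3
```

```bash
echo '[[[0.1,0,-0.7,0,-0.005,0,0],[0,0,0,0,0,0,0]]]' | python3 -m creep >/dev/null; python3 ang.py;  echo '[[[0.1,0,-0.7,0,-0.005,0,0],[0,0,0,0,0,0,0]]]' | python3 -m creep >/dev/null; python3 ang.py
```

```text
hood from pos 0.361 from rot 0.378 radius 130.6 (130.5) F [-5.6 -1.5 -4.8] t 9.75 w 10.5
hood from pos 0.363 from rot 0.383 radius 130.6 (130.5) F [-6.8 -0.8 -5.3] t 9.95 w 10.9
```

```bash
echo '[[[0.1,0,-0.7,0,-0.005,0,0],[0,0,0,0,0,0,0]]]' | python3 -m creep >/dev/null; python3 ang.py
```

```text
hood from pos 0.364 from rot 0.389 radius 130.6 (130.5) F [-7.5 -2.2 -8. ] t 10.15 w 10.6
```

```bash
echo '[[[-0.3,0,1.8,0,0.014,0,0],[-0.3,0,1.8,0,0.014,0,0],[-0.3,0,1.8,0,0.014,0,0],[-0.3,0,1.8,0,0.014,0,0],[-0.3,0,1.8,0,0.014,0,0],[0,0,0,0,0,0,0]]]' | python3 -m creep >/dev/null; python3 ang.py
```

```text
hood from pos 0.310 from rot 0.315 radius 130.6 (130.5) F [-5.6 -1.2  3. ] t 10.75 w 10.5
```

```bash
echo '[[[0,0,0,0,0,0,45],[0,0,0,0,0,0,45],[0,0,0,0,0,0,45],[0,0,-20,0,0,0,45],[0,0,-40,0,0,0,45],[0,0,-40,0,0,0,45],[-42,0,13,0,0,0,0],[-42,0,13,0,0,0,0],[-42,0,13,0,0,0,0],[-42,0,13,0,0,0,0],[0,0,0,0,0,0,0]]]' | python3 -m creep; echo '[[[0,0,0,0,0.13,0,0],[0,0,0,0,0.13,0,0],[0,0,0,0,0.13,0,0],[0,0,0,0,0.13,0,0],[0,0,0,0,0.13,0,0],[0,0,0,0,0.13,0,0],[0,0,0,0,0.13,0,0],[0,0,0,0,0.13,0,0],[0,0,0,0,0.13,0,0],[0,0,0,0,0,0,0]]]' | python3 -m creep
python3 - <<'E'
from h import *
print(read_state()['qpos'])
im,d=cams.get_image('wrist'); cv2.imwrite('pics/w2.png',im)
cv2.imwrite('pics/s2.png',cv2.resize(cams.get_image('scene')[0][100:300,120:400],None,fx=2,fy=2))
E
```

```text
clock: 11.85
eef_pos: [431.6, 36.6, 275.5]
tool_rot: [-3.138, 0.321, 0.033]
force: [0.3, 0.6, 0.5]
width: -0.0
gripper_force: 0.0
clock: 12.85
eef_pos: [437.0, 1.5, 301.3]
tool_rot: [-3.052, -0.569, 0.035]
force: [-0.2, 0.2, -0.2]
width: 0.1
gripper_force: 0.0
[-1.20952278  0.04587719  1.3237885   2.46563266 -1.09905018  0.23289959
 -0.37916713]
```

View pics/w2.png

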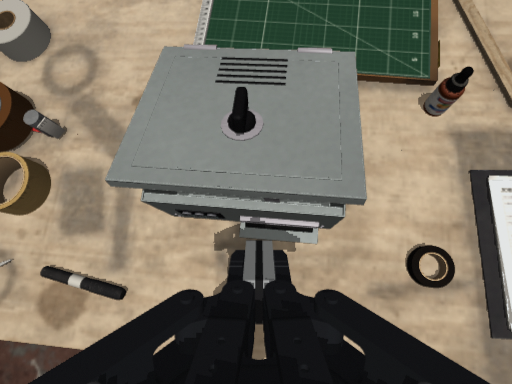

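View pics/s2.png

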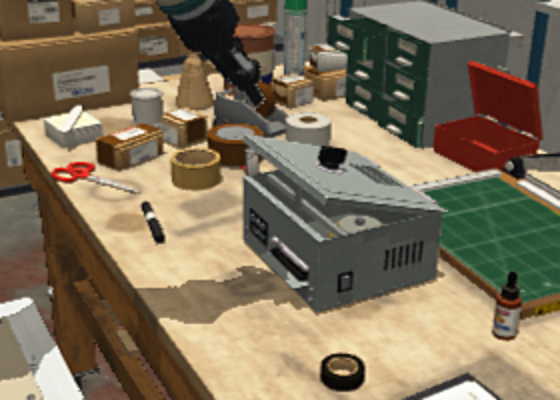

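The wrist view shows the hood raised (front edge near row 190), the wing fore and aft at (240,110), and the gap hidden below. The scene crop confirms the hood is ajar and all bystanders are in place. The arm is at its joint limits this close to the base, so I'll move outward and use a tilt of about 35° from vertical.

Run:
```python
from h import *
go([470,42,230],[np.pi,-0.6,0.0])
```

```text
now [437.318   2.027 300.692] [-3.054 -0.568  0.034] shift [ -9.311 -31.906  80.985] n50 1.8 rot [-0.106  0.034  0.027]
```

```bash
echo '[[[-3,-11,27,0,0,0,0],[-3,-11,27,0,0,0,0],[-3,-11,27,0,0,0,0],[0,0,0,-0.05,0.02,0.015,0],[0,0,0,-0.05,0.02,0.015,0],[0,0,0,0,0,0,0]]]' | python3 -m creep
python3 - <<'E'
from h import *
print(read_state()['qpos'])
go([470,42,150],[np.pi,-0.65,0.0])
E
```

```text
clock: 13.55
eef_pos: [433.3, 31.7, 276.2]
tool_rot: [-3.129, -0.505, 0.012]
force: [-0.1, 0.0, -0.2]
width: 0.2
gripper_force: 0.0
[-1.29438742  0.21062095  1.32255737  2.46536382 -1.09971807  0.23316897
 -0.55198864]
now [433.294  31.684 276.165] [-3.129 -0.505  0.012] shift [-28.824  -8.295 128.342] n50 2.6 rot [-0.019  0.145  0.009]
```

```bash
cat > kin.py <<'E'
from h import *
from scipy.optimize import least_squares
D=[([-1.341,.628,.038,1.517,-.027,.996,-.02],[189.45,621.8,231.3],[3.1415,0,2.8457]),
([-0.58926497,0.76992246,0.78094132,1.84400858,-0.72247895,0.83827258,-0.97223317],[569.5,42,139.7],[-3.14,0,.036]),
([-1.20952278,0.04587719,1.3237885,2.46563266,-1.09905018,0.23289959,-0.37916713],[437,1.8,301],[-3.053,-.569,.035]),
([-1.29438742,0.21062095,1.32255737,2.46536382,-1.09971807,0.23316897,-0.55198864],[433.3,31.7,276.2],[-3.129,-.505,.012])]
def fk(q,P):
    o1,o7,d1,L1,L2,L3,a,b,c=P
    S=[1,1,1,1,1,1,1] if len(P)==9 else None
    Rm=R.from_euler('z',q[0]*SG[0]+o1); p=np.array([0,0,d1])
    Rm=Rm*R.from_euler('y',q[1]*SG[1]); p=p+Rm.apply([0,0,L1])
    Rm=Rm*R.from_euler('z',q[2]*SG[2]); p=p+Rm.apply([a,0,0])
    Rm=Rm*R.from_euler('y',q[3]*SG[3]); p=p+Rm.apply([b,0,L2])
    Rm=Rm*R.from_euler('z',q[4]*SG[4]); 
    Rm=Rm*R.from_euler('y',q[5]*SG[5]); p=p+Rm.apply([c,0,L3])
    Rm=Rm*R.from_euler('z',q[6]*SG[6]+o7)
    return p,Rm
import itertools
def fit():
    global SG
    best=None
    for s in itertools.product([1,-1],repeat=3):
      for s1 in (1,-1):
        SG=[s1,1,s[0],1,s[1],1,s[2]]
        def f(P):
            e=[]
            for q,p,r in D:
                pp,RR=fk(q,P); e+=list(pp-p)+list(300*(RR.inv()*R.from_euler('xyz',r)).as_rotvec())
            return np.array(e)
        for o1 in (2.6,0,-.07):
          for o7 in (0,1.57,3.14,-1.57):
            x=least_squares(f,[o1,o7,300,320,330,250,0,0,0])
            if best is None or x.cost<best[0]: best=(x.cost,SG,x.x,f(x.x))
    return best
if __name__=='__main__':
    b=fit(); np.set_printoptions(precision=3,suppress=True); print(b[0],b[1],b[2]); print(b[3].reshape(-1,6))
    import json; json.dump([b[1],list(b[2])],open('kin.json','w'))
E
python3 kin.py
```

```text
61.56295973719824 [-1, 1, -1, 1, -1, 1, -1] [ -0.037   1.536 333.829 542.701 376.504 337.91    9.29  -10.966  -0.846]
[[-3.886  0.74   3.184  0.303 -0.101 -0.722]
 [-0.136 -1.526 -4.791 -0.095  0.096 -0.798]
 [-0.173 -0.27   2.221  5.699 -0.852  1.017]
 [-0.335  0.516 -0.614  5.521 -0.065  0.503]]
```

```bash
cat > ik.py <<'E'
import kin,json
from kin import *
kin.SG,P=json.load(open('kin.json'))
lo=np.array([-3.06,-.37,-1.25,.18,-1.1,.23,-2.94]);hi=np.array([3.06,2.12,1.32,2.47,4.24,1.98,2.94])
def ik(p,rpy,q0):
    T=R.from_euler('xyz',rpy)
    def f(q):
        pp,RR=kin.fk(q,P); return np.r_[pp-p,400*(RR.inv()*T).as_rotvec(),1.0*(q-q0)]
    x=least_squares(f,np.clip(q0,lo+.01,hi-.01),bounds=(lo-.02,hi+.02)); e=f(x.x)[:6]; return x.x,np.linalg.norm(e[:3]),np.linalg.norm(e[3:])/400
if __name__=='__main__':
    np.set_printoptions(precision=2,suppress=True)
    rng=np.random.default_rng(0)
    for p,rpy in [([506,42,132],[np.pi,-t,yw]) for t in (.5,.6,.7,.8,1.1) for yw in (0,3.14159)]:
        if rpy[2]>1: rpy=[np.pi,rpy[1],0]; # flipped: half turn about tool z
        sols=[]
        for k in range(25):
            q0=rng.uniform(lo,hi); s=ik(p,rpy,q0)
            if s[1]<3 and s[2]<.02: sols.append(s[0])
        print(p,rpy[1],len(sols)); 
        for s in sols[:4]: print('   ',s)
E
python3 ik.py
```

```text
[506, 42, 132] -0.5 8
    [ 0.2   0.57 -0.5   2.47  2.38  0.48  2.2 ]
    [-0.89  0.83  1.14  2.47  4.26  0.78  0.26]
    [ 0.14  0.56 -0.42  2.47  2.46  0.44  2.12]
    [ 0.05  0.54 -0.29  2.47  2.59  0.4   1.98]
[506, 42, 132] -0.5 14
    [-0.3   0.53  0.19  2.47  3.25  0.35  1.3 ]
    [-0.25  0.53  0.12  2.47  3.15  0.34  1.41]
    [ 0.23  0.58 -0.55  2.47  2.34  0.5   2.24]
    [ 0.51  0.76 -1.02  2.47  2.03  0.78  2.57]
[506, 42, 132] -0.6 0
[506, 42, 132] -0.6 0
[506, 42, 132] -0.7 0
[506, 42, 132] -0.7 0
[506, 42, 132] -0.8 0
[506, 42, 132] -0.8 0
[506, 42, 132] -1.1 0
[506, 42, 132] -1.1 0
```

```bash
cat > sim.py <<'E'
from ik import *
from scipy.spatial.transform import Slerp
def ori(tilt,az):  # az>0: wrist on +y side
    z=np.array([np.sin(tilt)*np.cos(az),-np.sin(tilt)*np.sin(az),-np.cos(tilt)])
    e=np.array([0,1.,0])-z[1]*z; e/=np.linalg.norm(e); y=-e; x=np.cross(y,z)
    return R.from_matrix(np.c_[x,y,z])
def path(p,Rt,q,p0,R0,n=20):
    sl=Slerp([0,1],R.concatenate([R0,Rt])); w=0
    for i in range(1,n+1):
        q,a,b=ik(np.array(p0)+(np.array(p)-p0)*i/n,sl(i/n).as_euler('xyz'),q); w=max(w,a)
    return q,a,b,w
if __name__=='__main__':
    s=read_state(); np.set_printoptions(precision=2,suppress=True)
    R0=R.from_euler('xyz',s['tool_rot'])
    for az in (-40,-25,0,25,40,55):
        for t in (.5,.6,.7,.8):
            Rt=ori(t,np.radians(az))
            q,a,b,w=path([470,42,170],Rt,np.array(s['qpos']),s['eef_pos'],R0)
            r=[]
            for y in (14,42,70):
                q2,a2,b2,w2=path([510,y,132],Rt,q,[470,42,170],Rt,8); r.append((round(a2,1),round(b2,2)))
            z=Rt.as_matrix()[:,2]; print(az,t,'pre',round(a,1),round(b,3),round(w,1),q,r,'eff %.0f'%np.degrees(np.arctan(-z[0]/z[2])))
E
python3 sim.py
```

```text
-40 0.5 pre 14.7 0.046 14.7 [ 0.47  0.43 -0.43  2.36 -1.12  0.21 -0.31] [(np.float64(15.9), np.float64(0.05)), (np.float64(19.4), np.float64(0.07)), (np.float64(22.4), np.float64(0.08))] eff 23
-40 0.6 pre 27.7 0.087 27.7 [ 0.69  0.47 -0.63  2.36 -1.12  0.21 -0.21] [(np.float64(27.2), np.float64(0.09)), (np.float64(31.7), np.float64(0.11)), (np.float64(35.6), np.float64(0.12))] eff 28
-40 0.7 pre 39.7 0.124 39.7 [ 0.89  0.55 -0.79  2.36 -1.12  0.21 -0.09] [(np.float64(37.2), np.float64(0.13)), (np.float64(42.7), np.float64(0.15)), (np.float64(47.6), np.float64(0.16))] eff 33
-40 0.8 pre 50.2 0.156 50.2 [ 1.05  0.64 -0.92  2.36 -1.12  0.21  0.05] [(np.float64(45.5), np.float64(0.16)), (np.float64(52.0), np.float64(0.18)), (np.float64(58.0), np.float64(0.2))] eff 38
-25 0.5 pre 29.3 0.091 29.3 [ 0.17  0.35 -0.15  2.36 -1.12  0.21 -0.39] [(np.float64(31.8), np.float64(0.11)), (np.float64(34.1), np.float64(0.12)), (np.float64(35.8), np.float64(0.12))] eff 26
-25 0.6 pre 46.4 0.145 46.4 [ 0.41  0.34 -0.36  2.36 -1.12  0.21 -0.31] [(np.float64(47.5), np.float64(0.16)), (np.float64(50.5), n
[... 2786 characters left out ...]
.9   1.32  2.26 -0.99  0.5  -0.96] [(np.float64(0.0), np.float64(0.0)), (np.float64(0.0), np.float64(0.0)), (np.float64(0.0), np.float64(0.0))] eff 17
55 0.6 pre 0.0 0.0 0.3 [-1.33  0.96  1.33  2.29 -1.02  0.43 -1.03] [(np.float64(0.0), np.float64(0.0)), (np.float64(0.0), np.float64(0.0)), (np.float64(0.0), np.float64(0.0))] eff 21
55 0.7 pre 0.0 0.0 3.8 [-1.39  1.03  1.34  2.31 -1.03  0.38 -1.12] [(np.float64(0.7), np.float64(0.0)), (np.float64(0.0), np.float64(0.0)), (np.float64(0.0), np.float64(0.0))] eff 26
55 0.8 pre 0.0 0.0 8.2 [-1.44  1.11  1.34  2.32 -1.03  0.32 -1.24] [(np.float64(3.8), np.float64(0.01)), (np.float64(0.0), np.float64(0.0)), (np.float64(0.0), np.float64(0.0))] eff 31
```

```bash
cat > s2.py <<'E'
from sim import *
np.set_printoptions(precision=2,suppress=True)
Z=R.from_euler('z',np.pi)
for az in (-50,-35,-20,0,20,35,50):
    for t in (.5,.6,.7,.8):
        Rt=ori(t,np.radians(az))*Z
        q0=np.array([-.25,.53,.12,2.4,3.15,.34,-1.73])
        o=[]
        for y in (10,42,74):
            q,a,b=ik([512,y,132],Rt.as_euler('xyz'),q0)
            for _ in range(2): q,a,b=ik([512,y,132],Rt.as_euler('xyz'),q)
            o.append((round(float(a),1),round(float(b),3)))
            if y==42: qm=q
        z=Rt.as_matrix()[:,2]; print(az,t,o,qm,'eff %.0f'%np.degrees(np.arctan(-z[0]/z[2])))
E
python3 s2.py
```

```text
-50 0.5 [(17.4, 0.059), (12.6, 0.043), (8.4, 0.029)] [ 0.45  0.62 -0.42  2.35  4.26  0.21 -2.51] eff 19
-50 0.6 [(9.2, 0.031), (3.4, 0.011), (0.0, 0.0)] [ 0.62  0.67 -0.57  2.35  4.26  0.21 -2.41] eff 24
-50 0.7 [(2.5, 0.008), (0.0, 0.0), (0.0, 0.0)] [ 0.78  0.77 -0.73  2.37  4.    0.21 -2.02] eff 28
-50 0.8 [(0.0, 0.0), (0.0, 0.0), (0.0, 0.0)] [ 0.69  0.76 -0.5   2.4   4.26  0.47 -2.16] eff 33
-35 0.5 [(0.0, 0.0), (0.0, 0.0), (0.0, 0.0)] [ 0.34  0.57 -0.34  2.37  3.91  0.21 -2.21] eff 24
-35 0.6 [(0.0, 0.0), (0.0, 0.0), (0.0, 0.0)] [ 0.45  0.61 -0.42  2.44  3.69  0.35 -1.89] eff 29
-35 0.7 [(0.0, 0.0), (1.1, 0.002), (4.8, 0.01)] [ 0.64  0.72 -0.63  2.49  3.43  0.45 -1.5 ] eff 35
-35 0.8 [(5.8, 0.012), (12.5, 0.025), (17.6, 0.035)] [ 0.85  0.89 -0.89  2.49  3.15  0.48 -1.06] eff 40
-20 0.5 [(0.0, 0.0), (0.0, 0.0), (0.0, 0.0)] [ 0.14  0.54 -0.2   2.43  3.42  0.3  -1.82] eff 27
-20 0.6 [(2.5, 0.005), (4.8, 0.01), (5.2, 0.01)] [ 0.33  0.6  -0.41  2.49  3.17  0.45 -1.49] eff 33
-20 0.7 [(19.1, 0.038), (22.3, 0.044), (23.6, 0.046)] [ 0.45  0.65 -0.53  2.49  3.14  0.52 -1.38] eff 38
-20 0.
[... 959 characters left out ...]
5  2.32  1.76  0.21 -0.58] eff 24
35 0.6 [(0.0, 0.0), (0.0, 0.0), (0.0, 0.0)] [-0.85  0.66  0.59  2.37  2.37  0.21 -1.3 ] eff 29
35 0.7 [(0.0, 0.0), (0.0, 0.0), (0.0, 0.0)] [-1.    0.76  0.73  2.42  2.68  0.28 -1.73] eff 35
35 0.8 [(0.9, 0.002), (0.0, 0.0), (0.0, 0.0)] [-1.01  0.8   0.67  2.45  2.48  0.43 -1.66] eff 40
50 0.5 [(0.0, 0.0), (0.0, 0.0), (0.0, 0.0)] [-0.19  0.61 -0.33  2.23  1.36  0.68 -0.18] eff 19
50 0.6 [(0.0, 0.0), (0.0, 0.0), (0.0, 0.0)] [-0.37  0.62 -0.17  2.26  1.44  0.68 -0.37] eff 24
50 0.7 [(0.0, 0.0), (0.0, 0.0), (0.0, 0.0)] [-0.52  0.66 -0.04  2.28  1.52  0.71 -0.55] eff 28
50 0.8 [(0.0, 0.0), (0.0, 0.0), (0.0, 0.0)] [-0.64  0.71  0.05  2.3   1.57  0.76 -0.72] eff 33
```

```bash
cat > s3.py <<'E'
from sim import *
np.set_printoptions(precision=2,suppress=True)
Z=R.from_euler('z',np.pi); s=read_state(); q=np.array(s['qpos']); p0,R0=kin.fk(q,P)
print('fk err',p0-s['eef_pos'])
Rt=ori(.8,np.radians(42))*Z
qg=np.array([-.7,.75,.2,2.3,1.7,.6,-.8])
for _ in range(3): qg,a,b=ik([455,42,185],Rt.as_euler('xyz'),qg)
print('goal',qg,a,b,Rt.as_euler('xyz'))
qa=np.array([-0.45,.30,.45,2.20,.1,.55,-.7])  # intermediate, roughly tool down
way=[q+(qa-q)*k/2 for k in (1,2)]+[qa+(qg-qa)*k/3 for k in (1,2,3)]
qc=q.copy(); Tp,TR=p0,R0
for wq in way:
    p1,R1=kin.fk(wq,P); rv=(TR.inv()*R1).as_rotvec(); n=int(np.ceil(max(np.linalg.norm(rv)/.14,np.linalg.norm(p1-Tp)/40)))
    # constant screw rows
    def f(x):
        p,Rr=Tp,TR
        for _ in range(n): p=p+Rr.apply(x[:3]); Rr=Rr*R.from_rotvec(x[3:])
        return np.r_[p-p1,200*(Rr.inv()*R1).as_rotvec()]
    x=least_squares(f,np.r_[TR.inv().apply(p1-Tp)/n,rv/n]).x; x=np.r_[np.round(x[:3]),np.round(x[3:],2)]
    w=0
    for _ in range(n):
        Tp=Tp+TR.apply(x[:3]); TR=TR*R.from_rotvec(x[3:]); qc,a,b=ik(Tp,TR.as_euler('xyz'),qc); w=max(w,a)
    print(n,x,'TCP',Tp,'z',TR.as_matrix()[:,2],'simq',qc,'err',w)
E
python3 s3.py
```

```text
fk err [-0.33  0.53 -0.58]
goal [-0.8   0.55  0.18  2.48  1.68  0.69 -0.9 ] 2.032032968846996e-11 5.841033162796424e-14 [-2.64  0.65 -3.14]
5 [-3.   -0.    5.    0.01 -0.04 -0.1 ] TCP [430.03  29.25 246.83] z [ 0.3  -0.   -0.95] simq [-1.08  0.35  1.21  2.34 -0.82  0.49 -0.29] err 0.0007198498586281161
4 [-10.    14.     5.    -0.    -0.06  -0.12] TCP [438.59 -39.79 231.92] z [ 0.12 -0.16 -0.98] simq [-0.9   0.49  1.15  2.21 -0.54  0.62 -0.01] err 0.00047973094258484773
5 [-4.   -7.    5.   -0.01 -0.06 -0.12] TCP [401.66 -52.74 206.65] z [ 0.08 -0.45 -0.89] simq [-1.08  0.63  1.16  2.29 -0.24  0.48  0.16] err 0.00016879724934352265
6 [ 2.    4.   -0.   -0.02 -0.04 -0.11] TCP [421.79 -37.11 199.9 ] z [ 0.25 -0.59 -0.76] simq [-1.24  0.76  1.15  2.38  0.04  0.25  0.38] err 0.00020924633765359894
5 [ 3.   17.   -5.   -0.05 -0.04 -0.12] TCP [454.33  43.92 187.37] z [ 0.53 -0.46 -0.71] simq [-1.18  0.64  0.74  2.49  1.85  0.35 -1.02] err 0.0306316887038928
```

```bash
echo '[[[-3,0,5,0.01,-0.04,-0.1,0],[-3,0,5,0.01,-0.04,-0.1,0],[-3,0,5,0.01,-0.04,-0.1,0],[-3,0,5,0.01,-0.04,-0.1,0],[-3,0,5,0.01,-0.04,-0.1,0],[-10,14,5,0,-0.06,-0.12,0],[-10,14,5,0,-0.06,-0.12,0],[-10,14,5,0,-0.06,-0.12,0],[-10,14,5,0,-0.06,-0.12,0]]]' | python3 -m creep; echo '[[[-4,-7,5,-0.01,-0.06,-0.12,0],[-4,-7,5,-0.01,-0.06,-0.12,0],[-4,-7,5,-0.01,-0.06,-0.12,0],[-4,-7,5,-0.01,-0.06,-0.12,0],[-4,-7,5,-0.01,-0.06,-0.12,0],[0,0,0,0,0,0,0]]]' | python3 -m creep; python3 -c "
from h import *
np.set_printoptions(precision=2,suppress=True)
print(np.array(read_state()['qpos']))"
```

```text
clock: 14.45
eef_pos: [439.4, -42.6, 231.5]
tool_rot: [2.955, 0.052, 0.971]
force: [-0.0, 0.3, 0.5]
width: 0.1
gripper_force: 0.0
clock: 15.05
eef_pos: [400.9, -53.0, 204.9]
tool_rot: [3.05, 0.442, 1.538]
force: [0.3, -0.2, 0.3]
width: -0.2
gripper_force: 0.0
[-1.05  0.63  1.12  2.29 -0.24  0.49  0.16]
```

Matches the simulation. Continue.

```bash
echo '[[[2,4,0,-0.02,-0.04,-0.11,0],[2,4,0,-0.02,-0.04,-0.11,0],[2,4,0,-0.02,-0.04,-0.11,0],[2,4,0,-0.02,-0.04,-0.11,0],[2,4,0,-0.02,-0.04,-0.11,0],[2,4,0,-0.02,-0.04,-0.11,0],[3,17,-5,-0.05,-0.04,-0.12,0],[3,17,-5,-0.05,-0.04,-0.12,0],[3,17,-5,-0.05,-0.04,-0.12,0],[3,17,-5,-0.05,-0.04,-0.12,0],[3,17,-5,-0.05,-0.04,-0.12,0],[0,0,0,0,0,0,0]]]' | python3 -m creep
cat > tgt.py <<'E'
import sys
from sim import *
np.set_printoptions(precision=3,suppress=True)
p=np.array([float(a) for a in sys.argv[1:4]]); Rt=ori(.8,np.radians(42))*R.from_euler('z',np.pi)
s=read_state(); R0=R.from_euler('xyz',s['tool_rot'])
print('q',np.array(s['qpos']),'p',np.array(s['eef_pos']),'F',np.array(s['force']),s['clock'])
print('shift',R0.inv().apply(p-s['eef_pos']),'rot',(R0.inv()*Rt).as_rotvec())
M=R0.as_matrix().T
print('1mm world x,y,z in tool:',M[:,0],M[:,1],M[:,2])
E
python3 tgt.py 465 42 160
```

```text
clock: 16.25
eef_pos: [442.3, -2.1, 196.9]
tool_rot: [-2.771, 0.668, 2.771]
force: [0.3, 0.2, -0.7]
width: -0.0
gripper_force: 0.0
q [-1.22   0.692  0.901  2.434  1.143  0.236 -0.532] p [442.28   -2.134 196.927] F [ 0.343  0.184 -0.732] 16.25
shift [18.775 57.68  12.17 ] rot [-0.098 -0.11  -0.271]
1mm world x,y,z in tool: [-0.732  0.546  0.407] [ 0.284  0.788 -0.546] [-0.619 -0.284 -0.732]
```

```bash
echo '[[[5,14,3,-0.025,-0.028,-0.07,0],[5,14,3,-0.025,-0.028,-0.07,0],[5,14,3,-0.025,-0.028,-0.07,0],[5,14,3,-0.025,-0.028,-0.07,0],[0,0,0,0,0,0,0]]]' | python3 -m creep;python3 tgt.py 465 42 160
```

```text
clock: 16.75
eef_pos: [457.3, 35.3, 161.2]
tool_rot: [-2.653, 0.642, 3.084]
force: [-0.8, -0.7, -0.6]
width: -0.1
gripper_force: 0.0
q [-0.989  0.669  0.403  2.464  1.656  0.536 -0.973] p [457.299  35.317 161.238] F [-0.821 -0.672 -0.57 ] 16.75
shift [-5.107  8.801  1.401] rot [-0.022 -0.031 -0.035]
1mm world x,y,z in tool: [-0.799  0.331  0.501] [ 0.046  0.865 -0.499] [-0.599 -0.376 -0.707]
```

```bash
echo '[[[0,0,0,-0.022,-0.031,-0.035,0],[0,0,0,0,0,0,0]]]' | python3 -m creep >/dev/null;python3 tgt.py 472 43 139
```

```text
q [-0.844  0.662  0.193  2.465  1.636  0.67  -0.957] p [456.641  30.18  153.459] F [ 1.319 -0.936 -0.212] 16.95
shift [-3.527 21.666 11.289] rot [-0.033 -0.034 -0.013]
1mm world x,y,z in tool: [-0.808  0.319  0.496] [ 0.028  0.861 -0.508] [-0.589 -0.396 -0.704]
```

```bash
echo '[[[-2,11,6,0,0,0,0],[-2,11,6,0,0,0,0],[0,0,0,0,0,0,0],[0,0,0,-0.03,-0.03,-0.01,0],[0,0,0,0,0,0,0]]]' | python3 -m creep >/dev/null;python3 tgt.py 475 43 140
```

```text
q [-0.837  0.709  0.178  2.459  1.746  0.692 -1.059] p [472.646  43.78  139.815] F [-0.118 -0.074 -0.458] 17.45
shift [-1.978 -0.073  1.505] rot [-0.003  0.002  0.004]
1mm world x,y,z in tool: [-0.794  0.29   0.534] [-0.005  0.876 -0.482] [-0.608 -0.386 -0.694]
```

```bash
echo '[[[-4,1.5,2.7,0,0,0,0],[-4,1.5,2.7,0,0,0,0],[-4,1.5,2.7,0,0,0,0],[0,0,0,0,0,0,0]]]' | python3 -m creep >/dev/null;python3 tgt.py 503 43 140; for i in 1 2 3; do :; done; echo '[[[-1.6,0.6,1.1,0,0,0,0],[-1.6,0.6,1.1,0,0,0,0],[0,0,0,0,0,0,0]]]' | python3 -m creep | egrep 'eef|force'; echo '[[[-1.6,0.6,1.1,0,0,0,0],[0,0,0,0,0,0,0]]]' | python3 -m creep | egrep 'eef|force'
```

```text
q [-0.817  0.71   0.189  2.423  1.741  0.679 -1.016] p [489.751  44.98  139.897] F [-0.326  0.727  0.117] 17.85
shift [-10.562   2.084   7.973] rot [-0.     0.003  0.001]
1mm world x,y,z in tool: [-0.793  0.291  0.535] [-0.002  0.877 -0.48 ] [-0.61  -0.382 -0.695]
eef_pos: [492.9, 44.8, 139.6]
force: [0.1, 0.6, -0.9]
gripper_force: 0.0
eef_pos: [494.9, 44.8, 139.6]
force: [-0.0, 0.0, 0.5]
gripper_force: 0.0
```

```bash
echo '[[[-1.6,0.6,1.1,0,0,0,0],[0,0,0,0,0,0,0]]]' | python3 -m creep | egrep 'eef|^force'; echo '[[[-1.6,0.6,1.1,0,0,0,0],[0,0,0,0,0,0,0]]]' | python3 -m creep | egrep 'eef|^force'; echo '[[[-1.6,0.6,1.1,0,0,0,0],[0,0,0,0,0,0,0]]]' | python3 -m creep | egrep 'eef|^force'
```

```text
eef_pos: [497.0, 44.9, 139.5]
force: [-0.2, 0.1, 0.5]
eef_pos: [499.0, 44.9, 139.5]
force: [-1.0, -0.2, -0.3]
eef_pos: [501.0, 44.8, 139.5]
force: [-0.4, 0.1, 0.3]
```

Run:
```python
from h import *
import cv2
im=cams.get_image('scene')[0]; a=cv2.resize(im[140:260,190:350],(800,600),interpolation=cv2.INTER_CUBIC); cv2.imwrite('pics/s3.png',a)
```

```text
(no output)
```

View pics/s3.png

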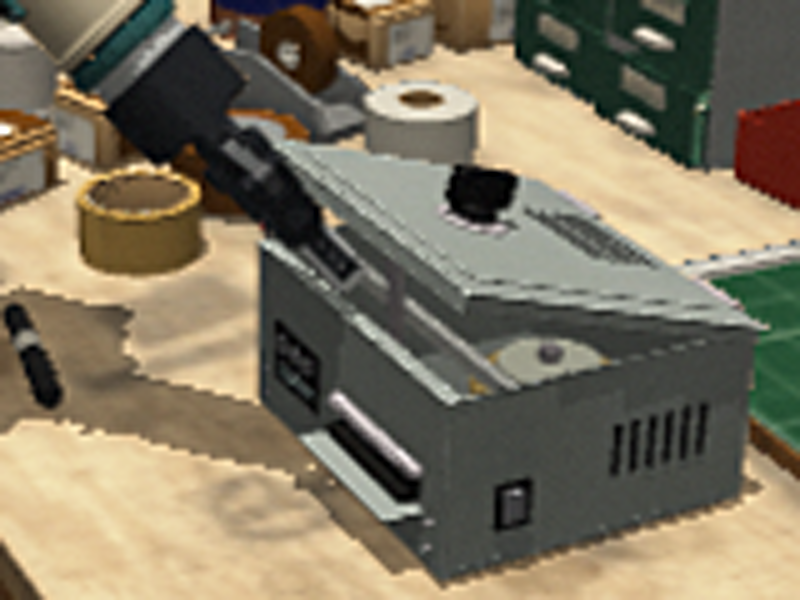

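The picture shows the fingertips in the gap at about (345,265), and a light upright strip at about (400,285), right of them. It's probably the hook, so I'll project it onto the plane x ≈ 508.

Run:
```python
from h import *
np.set_printoptions(precision=1,suppress=True)
for c in [(390,275),(398,285),(406,295),(345,265)]:
    uv=(190+c[0]/5,140+c[1]/5); o,d=ray('scene',uv); print(c,o+d*(509-o[0])/d[0])
print(proj('scene',[501,45,139]),proj('scene',read_state()['eef_pos']))
```

```text
(390, 275) [509.   18.5 151. ]
(398, 285) [509.    9.  148.7]
(406, 295) [509.   -0.4 146.4]
(345, 265) [509.   73.1 134.7]
[261.1 195.8] [261.1 195.7]
```

```bash
echo '[[[5.5,-2,-3.7,0,0,0,0],[5.5,-2,-3.7,0,0,0,0],[0,-10,5.4,0,0,0,0],[0,-10,5.4,0,0,0,0],[0,-10,5.4,0,0,0,0],[0,-10,5.4,0,0,0,0],[0,0,0,0,0,0,0]]]' | python3 -m creep >/dev/null; python3 tgt.py 492 0 139.5
```

```text
q [-0.408  0.706 -0.27   2.468  1.766  0.968 -0.977] p [488.673   2.892 137.299] F [-0.308 -0.616 -1.238] 19.7
shift [-3.993 -2.402  1.601] rot [-0.002 -0.008 -0.   ]
1mm world x,y,z in tool: [-0.798  0.293  0.526] [ 0.004  0.876 -0.482] [-0.602 -0.383 -0.701]
```

```bash
echo '[[[-3,-1,1,0,0,0,0],[-1.8,-1,1,0,0,0,0],[0,0,0,0,0,0,0]]]' | python3 -m creep | egrep 'eef|^force'; echo '[[[-1.6,0.6,1.1,0,0,0,0],[0,0,0,0,0,0,0]]]' | python3 -m creep | egrep 'eef|^force'; echo '[[[-1.6,0.6,1.1,0,0,0,0],[0,0,0,0,0,0,0]]]' | python3 -m creep | egrep 'eef|^force'
```

```text
eef_pos: [494.4, 2.4, 141.5]
force: [-0.9, 0.5, -0.5]
eef_pos: [496.2, 2.9, 140.9]
force: [-0.2, -0.2, -0.2]
eef_pos: [497.9, 2.6, 140.4]
force: [-2.1, 0.9, 1.3]
```

```bash
for k in 1; do echo '[[[-1.2,0.4,0.8,0,0,0,0],[0,0,0,0,0,0,0]]]' | python3 -m creep | egrep 'eef|^force'; done; echo '[[[-1.2,0.4,0.8,0,0,0,0],[0,0,0,0,0,0,0]]]' | python3 -m creep | egrep 'eef|^force'; echo '[[[-1.2,0.4,0.8,0,0,0,0],[0,0,0,0,0,0,0]]]' | python3 -m creep | egrep 'eef|^force'
```

```text
eef_pos: [499.3, 2.4, 140.3]
force: [-3.0, 1.9, 0.9]
eef_pos: [500.8, 2.3, 140.2]
force: [-4.9, 2.1, -1.3]
eef_pos: [502.1, 2.2, 140.1]
force: [-5.1, 4.1, 0.6]
```

```bash
echo '[[[-1.2,0.4,0.8,0,0,0,0],[0,0,0,0,0,0,0]]]' | python3 -m creep | egrep 'eef|^force'; echo '[[[-1.2,0.4,0.8,0,0,0,0],[0,0,0,0,0,0,0]]]' | python3 -m creep | egrep 'eef|^force'; echo '[[[-1.2,0.4,0.8,0,0,0,0],[0,0,0,0,0,0,0]]]' | python3 -m creep | egrep 'eef|^force'
```

```text
eef_pos: [503.3, 2.1, 140.1]
force: [-5.6, 3.0, 0.2]
eef_pos: [504.6, 1.9, 140.0]
force: [-6.8, 3.3, 0.8]
eef_pos: [505.2, 1.7, 139.7]
force: [-8.6, 3.2, 0.9]
```

```bash
echo '[[[-1.2,-0.8,-1.4,0,0,0,0],[0,0,0,0,0,0,0]]]' | python3 -m creep | egrep 'eef|^force'; echo '[[[-1.2,-0.8,-1.4,0,0,0,0],[0,0,0,0,0,0,0]]]' | python3 -m creep | egrep 'eef|^force'
```

```text
eef_pos: [504.9, 1.8, 141.0]
force: [-6.3, 2.1, -5.3]
eef_pos: [504.8, 1.8, 142.9]
force: [-6.3, 0.8, -5.2]
```

```bash
echo '[[[1.8,1.1,2.1,0,0,0,0],[1.8,1.1,2.1,0,0,0,0],[0,0,0,0,0,0,0]]]' | python3 -m creep | egrep 'eef|^force'; echo '[[[-1.2,0.4,0.8,0,0,0,0],[0,0,0,0,0,0,0]]]' | python3 -m creep | egrep 'eef|^force'; python3 tgt.py 507 2 137
```

```text
eef_pos: [505.9, 0.7, 138.2]
force: [-5.7, 0.8, 0.3]
eef_pos: [507.1, 0.7, 138.3]
force: [-6.8, 1.3, 1.2]
q [-0.394  0.704 -0.243  2.429  1.772  0.946 -0.924] p [507.103   0.694 138.282] F [-6.791  1.348  1.205] 22.5
shift [0.85  1.61  0.208] rot [-0.004 -0.005  0.006]
1mm world x,y,z in tool: [-0.798  0.289  0.528] [-0.003  0.875 -0.484] [-0.602 -0.388 -0.698]
```

```bash
echo '[[[-2.1,-0.8,-1.4,0,0,0,0],[-2.1,-0.8,-1.4,0,0,0,0],[0,0,0,0,0,0,0]]]' | python3 -m creep | egrep 'eef|^force'; echo '[[[-2.1,-0.8,-1.4,0,0,0,0],[0,0,0,0,0,0,0]]]' | python3 -m creep | egrep 'eef|^force'
```

```text
eef_pos: [507.5, 0.8, 142.4]
force: [-7.2, 1.0, -4.9]
eef_pos: [508.0, 0.7, 144.7]
force: [-7.5, 1.0, -5.6]
```

```bash
echo '[[[-2.1,-0.8,-1.4,0,0,0,0],[0,0,0,0,0,0,0]]]' | python3 -m creep | egrep 'eef|^force'; echo '[[[-2.1,-0.8,-1.4,0,0,0,0],[0,0,0,0,0,0,0]]]' | python3 -m creep | egrep 'eef|^force';  echo '[[[-2.1,-0.8,-1.4,0,0,0,0],[0,0,0,0,0,0,0]]]' | python3 -m creep | egrep 'eef|^force'
```

```text
eef_pos: [508.5, 0.7, 147.2]
force: [-8.0, 1.3, -5.6]
eef_pos: [509.0, 0.7, 149.7]
force: [-8.0, 1.1, -4.7]
eef_pos: [509.5, 0.7, 152.1]
force: [-8.6, 0.8, -4.6]
```

```bash
echo '[[[-2.2,-0.7,-1.3,0,0,0,0],[-2.2,-0.7,-1.3,0,0,0,0],[0,0,0,0,0,0,0]]]' | python3 -m creep | egrep 'eef|^force'; echo '[[[-2.2,-0.7,-1.3,0,0,0,0],[-2.2,-0.7,-1.3,0,0,0,0],[0,0,0,0,0,0,0]]]' | python3 -m creep | egrep 'eef|^force';  echo '[[[-2.2,-0.7,-1.3,0,0,0,0],[-2.2,-0.7,-1.3,0,0,0,0],[0,0,0,0,0,0,0]]]' | python3 -m creep | egrep 'eef|^force'
cat > hood.py <<'E'
from h import *
np.set_printoptions(precision=2,suppress=True)
for n in ('side','scene'):
    C=cal(n); K,Rm,t=C; im,d=cams.get_image(n); d=d.astype(float)
    v,u=np.mgrid[:384,:512]
    pc=np.stack([(u-K[0,2])/K[0,0]*d,(v-K[1,2])/K[1,1]*d,d],-1).reshape(-1,3)
    w=((pc-t)@Rm)[d.ravel()>0]; r=w-[698.5,42,120]
    m=(abs(r[:,1])<115)&(r[:,0]>-215)&(r[:,0]<-15)&(r[:,2]>5)
    a=np.arctan2(r[m,2],-r[m,0]); rad=np.hypot(r[m,0],r[m,2]); a=(a-np.arcsin(6/rad))[(rad<208)&(rad>40)]
    h,e=np.histogram(a,bins=np.arange(-.1,1.5,.02)); k=h.argmax(); print(n,'hood ~',np.median(a[(a>e[k]-.02)&(a<e[k+1]+.02)]),h[k])
E
python3 hood.py
```

```text
eef_pos: [510.8, 0.7, 157.0]
force: [-10.2, 1.7, -4.5]
eef_pos: [512.2, 0.6, 161.9]
force: [-11.3, 2.2, -3.6]
eef_pos: [513.7, 0.6, 166.9]
force: [-12.7, 3.4, -1.9]
side hood ~ 0.4887503191263388 729
scene hood ~ 0.469360449311909 405
```

```bash
echo '[[[1.6,-0.6,-1,0,0,0,0],[1.6,-0.6,-1,0,0,0,0],[0,0,0,0,0,0,0]]]' | python3 -m creep | egrep 'eef|^force';echo '[[[1.6,-0.6,-1,0,0,0,0],[1.6,-0.6,-1,0,0,0,0],[0,0,0,0,0,0,0]]]' | python3 -m creep | egrep 'eef|^force'; python3 hood.py
```

```text
eef_pos: [511.5, 0.7, 167.5]
force: [-5.3, 0.8, -4.7]
eef_pos: [508.8, 0.6, 168.5]
force: [-6.0, -0.5, -3.6]
side hood ~ 0.4892272662074964 724
scene hood ~ 0.4694403679300361 391
```

```bash
echo '[[[7,-2.5,-4.6,0,0,0,0],[7,-2.5,-4.6,0,0,0,0],[7,-2.5,-4.6,0,0,0,0],[7,-2.5,-4.6,0,0,0,0],[0,10.5,-5.8,0,0,0,0],[0,10.5,-5.8,0,0,0,0],[0,10.5,-5.8,0,0,0,0],[0,10.5,-5.8,0,0,0,0],[0,10.5,-5.8,0,0,0,0],[0,0,0,0,0,0,0]]]' | python3 -m creep;python3 tgt.py 508 62 172; python3 hood.py
```

```text
clock: 26.3
eef_pos: [480.9, 66.5, 166.1]
tool_rot: [-2.63, 0.645, -3.129]
force: [0.7, 0.1, 0.3]
width: 0.1
gripper_force: 0.0
q [-0.35   0.685 -0.579  2.376  1.509  1.158 -0.808] p [480.931  66.451 166.147] F [0.743 0.086 0.323] 26.3
shift [-25.101   1.483  12.431] rot [-0.003 -0.002  0.013]
1mm world x,y,z in tool: [-0.799  0.283  0.53 ] [-0.01   0.876 -0.483] [-0.601 -0.391 -0.697]
side hood ~ 0.489228714803397 744
scene hood ~ 0.46924061180749976 394
```

```bash
echo '[[[-7.6,2.7,5,0,0,0,0],[-7.6,2.7,5,0,0,0,0],[-7.6,2.7,5,0,0,0,0],[-7.6,2.7,5,0,0,0,0],[0,0,0,0,0,0,0]]]' | python3 -m creep | egrep 'eef|^force'; echo '[[[-4,-1,-1.8,0,0,0,0],[-4,-1,-1.8,0,0,0,0],[-4,-1,-1.8,0,0,0,0],[-4,-1,-1.8,0,0,0,0],[-4,-1,-1.8,0,0,0,0],[-4,-1,-1.8,0,0,0,0],[0,0,0,0,0,0,0]]]' | python3 -m creep| egrep 'eef|^force'; python3 hood.py
```

```text
eef_pos: [519.7, 62.3, 166.3]
force: [-0.8, 1.3, 0.4]
eef_pos: [530.3, 62.8, 191.3]
force: [-4.3, -0.7, -1.1]
side hood ~ 0.5883807843818661 613
scene hood ~ 0.5682968520871674 168
```

```bash
echo '[[[-6.4,-1.4,-2.3,0,0,0,0],[-6.4,-1.4,-2.3,0,0,0,0],[-6.4,-1.4,-2.3,0,0,0,0],[-6.4,-1.4,-2.3,0,0,0,0],[0,0,0,0,0,0,0]]]' | python3 -m creep | egrep 'eef|^force'; echo '[[[-6.4,-0.6,-1,0,0,0,0],[-6.4,-0.6,-1,0,0,0,0],[-6.4,-0.6,-1,0,0,0,0],[0,0,0,0,0,0,0]]]' | python3 -m creep| egrep 'eef|^force'; python3 hood.py; python3 tgt.py 600 62 280
```

```text
eef_pos: [545.4, 63.2, 216.1]
force: [-2.3, 0.1, -0.8]
eef_pos: [558.0, 63.2, 229.7]
force: [-2.7, 0.4, -0.8]
side hood ~ 0.8128683732874056 258
scene hood ~ 0.751025635899829 75
q [-0.226  0.578 -0.567  2.177  1.424  1.111 -0.439] p [558.139  63.3   229.495] F [-1.864  0.911 -0.634] 28.7
shift [-63.814  -8.949 -12.347] rot [-0.007 -0.002  0.011]
1mm world x,y,z in tool: [-0.799  0.287  0.529] [-0.008  0.874 -0.486] [-0.602 -0.392 -0.696]
```

```bash
echo '[[[-7.6,-0.4,-0.7,0,0,0,0],[-7.6,-0.4,-0.7,0,0,0,0],[-7.6,-0.4,-0.7,0,0,0,0],[-7.6,-0.4,-0.7,0,0,0,0],[0,0,0,0,0,0,0]]]' | python3 -m creep| egrep 'eef|^force'; python3 hood.py;  python3 - <<'E'
from h import *
a=cams.get_image('side')[0][60:260,150:400]; cv2.imwrite('pics/sd1.png',cv2.resize(a,None,fx=3,fy=3))
E
```

```text
eef_pos: [580.7, 62.9, 250.4]
force: [-0.8, -0.7, -1.3]
side hood ~ 1.0710726964684465 20
scene hood ~ 0.9043883200491041 223
```

View pics/sd1.png

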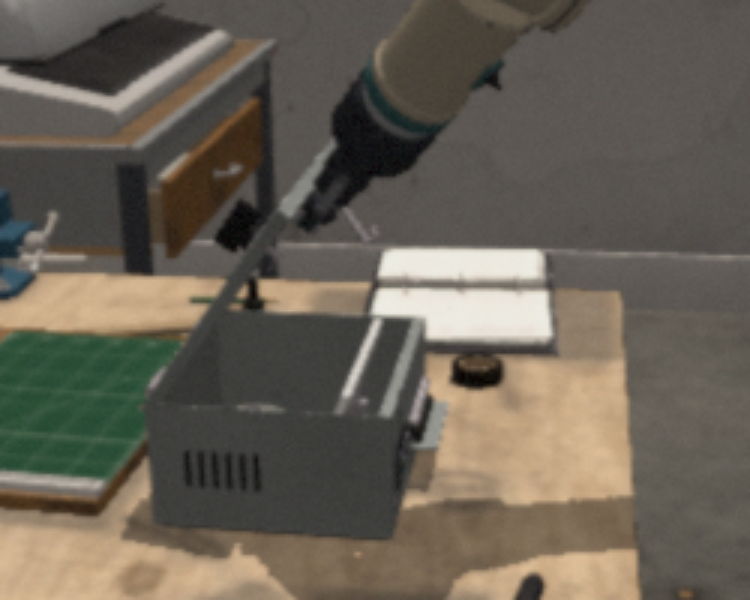

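The side view shows the hood edge-on, from the hinge at (150,395) to the lip at about (330,145), roughly 0.95 rad. The hook hangs free near (360,225). I need to push it further back.

```bash
echo '[[[-7,0.3,0.7,0,0,0,0],[-7,0.3,0.7,0,0,0,0],[-7,0.3,0.7,0,0,0,0],[-7,0.3,0.7,0,0,0,0],[0,0,0,0,0,0,0]]]' | python3 -m creep| egrep 'eef|^force'; python3 hood.py;  python3 - <<'E'
from h import *
a=cams.get_image('side')[0][60:260,150:400]; cv2.imwrite('pics/sd2.png',cv2.resize(a,None,fx=3,fy=3))
E
```

```text
eef_pos: [604.5, 63.4, 264.2]
force: [-1.4, 0.7, -0.9]
side hood ~ 1.0468789685122675 75
scene hood ~ 1.034026761943327 294
```

View pics/sd2.png

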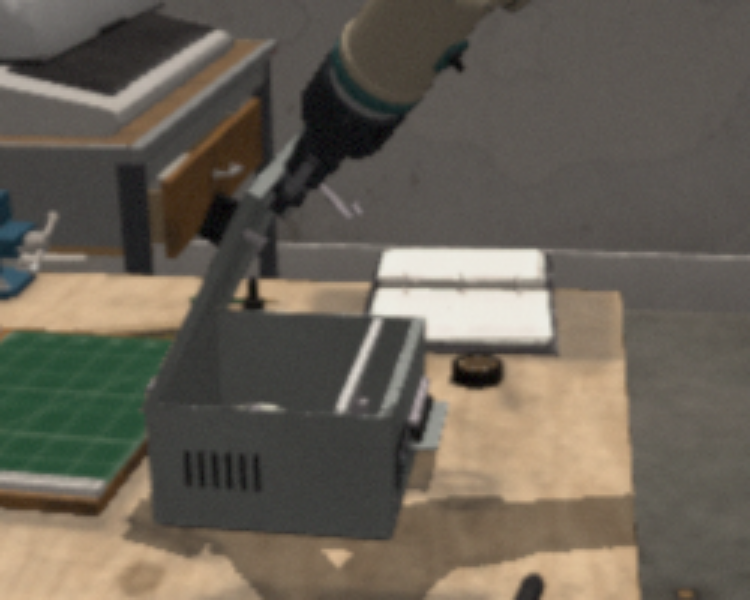

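The hood is now at about 1.04 rad, lip near (300,140) and hook clear at (345,205). Two or three more rows for margin, then retreat.

```bash
echo '[[[-6,1,2,0,0,0,0],[-6,1,2,0,0,0,0],[-4,1,1.5,0,0,0,0],[0,0,0,0,0,0,0]]]' | python3 -m creep| egrep 'eef|^force'; python3 hood.py; echo '[[[6,-2,-4,0,0,0,0],[12,-4,-8,0,0,0,0],[20,-7,-13,0,0,0,0],[24,-9,-16,0,0,0,0],[24,-9,-16,0,0,0,0],[24,-9,-16,0,0,0,0],[0,0,0,0,0,0,0],[0,0,0,0,0,0,0]]]' | python3 -m creep; python3 hood.py;  python3 - <<'E'
from h import *
a=cams.get_image('side')[0][60:260,150:400]; cv2.imwrite('pics/sd3.png',cv2.resize(a,None,fx=3,fy=3))
E
```

```text
eef_pos: [620.9, 62.9, 268.9]
force: [-2.8, -0.2, 1.2]
side hood ~ 1.1206487273892791 106
scene hood ~ 1.1076146129461677 393
clock: 31.3
eef_pos: [482.9, 63.3, 269.7]
tool_rot: [-2.628, 0.645, -3.13]
force: [0.7, 0.1, 0.4]
width: -0.1
gripper_force: 0.0
side hood ~ 1.1236270619163657 171
scene hood ~ 1.1103883751059425 465
```

View pics/sd3.png

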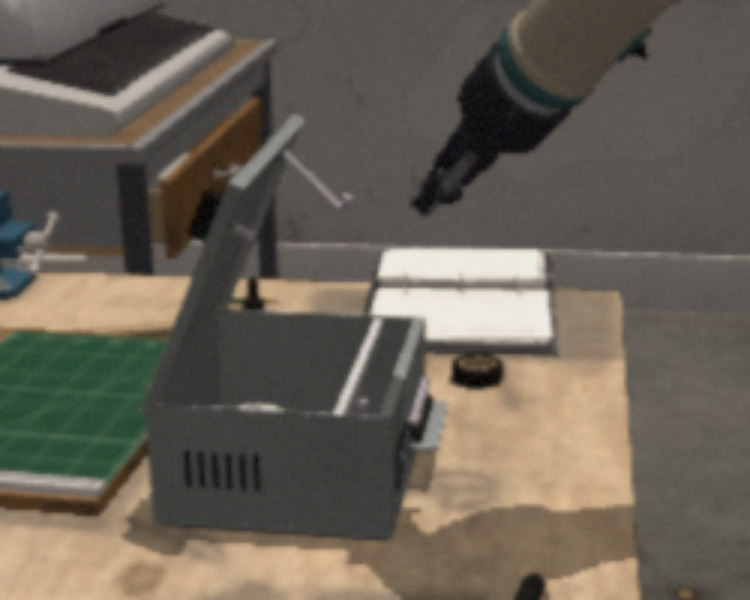

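The hood stands by itself at about 1.11 rad, lip at (300,120). The hook hangs straight at (315,180), and the robot is clear at (425,200).

```bash
python3 -c "
from cell import ctrl
print(ctrl.finish_job())"
```

```text
the job is handed in; nothing more can be done
None
```

The hood stands open by itself at about 1.11 rad (measured from the depth pictures), the hook looks undamaged and hangs free, the robot touches nothing, and the job is handed in at about 31 s; I saw no sign of bystanders moving but did not re-measure them, and the hand-in returned no verdict.

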